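# Load the toaster and latch its lever

## Task

The toast in the wire rack has gone cold: stand its two slices in the toaster, one in each slot, down on the carriage. Then press the toaster's lever down until it catches and stays down, so that both slices sink below the top of the toaster. Leave the plate, the salt shaker and the white ramekin beside the toaster where they are.

Things in the scene. Friction and masses are not known exactly. Their poses are not given: they have to be found in the camera images.
- toaster: Steel two-slot toaster with black end caps, 250 (x) x 184 (y) x 172 mm high; does not shift. Origin: centre of its underside; x runs along it, away from the lever end (face at x = -125 mm). In each slot a bar carries the bread: its top is 103 mm above the worktop while the lever is up (a slice then stands 35 mm proud of the toaster) and goes down with the lever.
- slot_left (a point): Centre of the mouth of the slot on the toaster's +y side, at the height of its top (172 mm); axes as the toaster's. Each slot is 140 mm long (x) and 28 mm wide (y); the two are 80 mm apart, 40 mm to either side of the middle, at x = 0 of the toaster.
- slot_right (a point): The same for the slot on the toaster's -y side.
- lever_top (a point): Centre of the flat upper face of the lever's bright metal paddle, which juts out of the toaster's -x end, 146 mm from the toaster's centre; paddle 37 (x) x 42 (y) x 13 mm thick. Its upper face is 160 mm above the worktop when up, 117 mm when caught. The point moves with the lever.
- toaster_lever (a joint): Travel of the lever, m: 0 up, growing downward to a stop at 0.046. A spring pushes it up with about 5 N at the top, 10 N at the bottom; from 0.024 on a sprung pawl has to be pushed aside too, so pressing takes up to about 13 N. Just before the stop the pawl snaps over and then holds the lever at about 0.043. Let go earlier, the lever rises to 0.
- toast_a: A slice of stiff toast of loaf outline, 104 mm wide (x), 15 mm thick (y), 104 mm high (z), 45 g. Origin: middle of its lower edge. At the start it stands upright in the rack's compartment on the rack's +y side, its lower edge 14 mm above the worktop, its top at 118 mm.
- toast_b: The other slice, of the same size and frame; it stands in the rack's compartment on the -y side.
- toast_rack: Toast rack of steel wire, 122 mm (x) by 131 mm (y) by 69 mm high; it does not shift. Origin: on the worktop below its centre. Two compartments, 40 mm to either side of the middle (slices 80 mm apart), each between two wire arches 62 mm high; the slices stand along x and reach 49 mm above the wires.
- plate: Small patterned plate, 183 mm across, 38 mm high, behind the rack; bystander. Origin: centre of its underside.
- salt: Salt shaker, 44 mm across, 90 mm high, behind the gap between rack and toaster; bystander. Origin: centre of its underside.
- jam_ramekin: Small white ramekin, 74 mm across, 38 mm high, to the right of the toaster; bystander. Origin: centre of its underside.

How it is judged:
On the way:
1. both slices stand in the toaster, one in each slot, on the carriage, with the lever still up (((x of toast_a in the frame of toaster between -0.022 and 0.022 m and y of toast_a in the frame of toaster between 0.025 and 0.055 m and z of toast_a in the frame of toaster between 0.092 and 0.112 m and angle between each of toast_a, toast_b's own z axis and vertical below 0.35 rad and x of toast_b in the frame of toaster between -0.022 and 0.022 m and y of toast_b in the frame of toaster between -0.055 and -0.025 m and z of toast_b in the frame of toaster between 0.092 and 0.112 m) or (x of toast_a in the frame of toaster between -0.022 and 0.022 m and y of toast_a in the frame of toaster between -0.055 and -0.025 m and z of toast_a in the frame of toaster between 0.092 and 0.112 m and angle between each of toast_a, toast_b's own z axis and vertical below 0.35 rad and x of toast_b in the frame of toaster between -0.022 and 0.022 m and y of toast_b in the frame of toaster between 0.025 and 0.055 m and z of toast_b in the frame of toaster between 0.092 and 0.112 m)) and value of joint toaster_lever below 0.008 m), for 0.2 s.
At the end, for the whole second after the job is handed in: Lever let go and caught down (joint over 0.038 m); both slices at rest, upright within 0.35 rad, one in each slot, lower edge 48 to 68 mm over the toaster's underside (tops below the toaster's top), centre within 22 mm of the slot's along it and 15 mm across (((x of toast_a in the frame of toaster between -0.022 and 0.022 m and y of toast_a in the frame of toaster between 0.025 and 0.055 m and z of toast_a in the frame of toaster between 0.048 and 0.068 m and angle between each of toast_a, toast_b's own z axis and vertical below 0.35 rad and x of toast_b in the frame of toaster between -0.022 and 0.022 m and y of toast_b in the frame of toaster between -0.055 and -0.025 m and z of toast_b in the frame of toaster between 0.048 and 0.068 m) or (x of toast_a in the frame of toaster between -0.022 and 0.022 m and y of toast_a in the frame of toaster between -0.055 and -0.025 m and z of toast_a in the frame of toaster between 0.048 and 0.068 m and angle between each of toast_a, toast_b's own z axis and vertical below 0.35 rad and x of toast_b in the frame of toaster between -0.022 and 0.022 m and y of toast_b in the frame of toaster between 0.025 and 0.055 m and z of toast_b in the frame of toaster between 0.048 and 0.068 m)) and value of joint toaster_lever above 0.038 m and velocity of joint toaster_lever below 0.01 m/s and linear speed of each of toast_a, toast_b below 0.03 m/s); the robot touches nothing.
It fails at once if the plate is moved by more than 30 mm (distance of plate from where it was at the start of the episode above 0.03 m).
It fails at once if the salt shaker is moved by more than 30 mm (distance of salt from where it was at the start of the episode above 0.03 m).
It fails at once if the white ramekin is moved by more than 30 mm (distance of jam_ramekin from where it was at the start of the episode above 0.03 m).
It also fails if it takes over 64 s, if anything falls off the work surface, if the arm or the gripper's body presses on something with over 40 N, if the wrist force passes 120 N, or if a joint passes its speed limit or range.

## Robot

A 7-joint arm with a two-finger parallel gripper is mounted at the origin on a cart in front of the work surface, level with it; the furniture and walls round the work are solid. World frame = base frame: x ahead of the robot, y to its left, z up, the work surface at z = 0. Lengths are in m, angles in rad, forces in N, time in s.
With the tool pointing down it reaches from about 0.425 to 0.875 m from the base axis. Payload 4.7 kg.
Tool frame: the origin (TCP) lies midway between the tips of the shut fingers; the grasp point (between the pads) lies 19 mm behind it; z points along the fingers, y is the line along which they close (so a half turn about z gives the same grasp; the last joint's range is limited). The gripper opens to 87 mm and grips with 3 to 60 N. Pads are 19 mm wide; open, the fingers measure 117 mm over their backs; the gripper's body (75 mm by 190 mm) begins 51 mm behind the grasp point.
Start: joints at [1.23, 0.321, -0.07, 1.45, 0.023, 1.371, -0.057], TCP at [0.226, -0.61, 0.223] pointing down, gripper open.
Joint ranges: [-2.86, 2.86], [-0.3, 2.09], [-1.38, 1.24], [0.06, 2.45], [-1.56, 4.7], [0.09, 2.05], [-2.69, 2.69]. Speed limits (rad/s): [2.57, 2.57, 3.14, 3.14, 3.14, 3.14, 3.14].

## Interface

Orientations are given as a rotation vector (axis times angle).
In Python, from bench import ctrl gives the robot as it stands. The module is installed in compiled form; this text tells all that it offers.
- The arm moves only by the shell command python3 -m handwheel 'ROWS' [FORCE]. ROWS is JSON, a list of rows, each a list of 7 numbers: the finger opening in m, from 0 to 0.087, then the shift along the tool's x, y, z in m, then the turn, a rotation vector about the tool's x, y, z in degrees. A call has 1 to 12 rows; each row shifts and turns the commanded pose from where the row before left it, along the tool's axes as they then stand; what a row does not reach is not made up. A row lasts 1/8 s, in which the tool goes at most 62.5 mm and 10.7 degrees, less where a joint would pass 70% of its speed; a pose out of reach is approached as far as the arm can. A call is refused whole if a number of a shift passes 0.0625 or a number of a turn 10.7, either way. A call with a gripper value outside its range is refused whole. The fingers move at their own pace and stop on an object; FORCE is the grip in N (left out, the last holds). Time passes only in rows, so rows that do not move let the fingers close. It gives the time, the measured TCP pose, the force, the opening and the grip force at its end, in the units of the state.
- ctrl.get_state(): the state, without advancing time (a new reading comes with each control period).
- ctrl.get_image(name): name is "scene" or "top" or "wrist"; returns (picture, depth): 420x560x3 uint8, blue, green, red; 420x560 float32, m along the optical axis (not along the pixel's ray), 0 where there is no reading.
- ctrl.camera_info(name): a dict with "intrinsics" (3x3 intrinsics, pixels), "D" ([k1, k2, p1, p2, k3] as OpenCV has them; the pictures are not rectified), "R" (3x3) and "t" (3): a world point X has camera coordinates R X + t. Camera axes: x right, y down, z forward; pixel columns grow to the right and rows downward; lengths in m; the calibration is good to about 2 mm. A picture is of the moment at which its call begins: read the wrist's pose just before it. camera_info takes no time and is no camera call; for the wrist camera it gives the pose at the moment of the call.
- ctrl.close_job(): hands the job in; it is judged then, once.
The state is a dict: "time": time; "joint_positions": joint angles; "qd": joint speeds; "joint_torque": joint torques, N m; "position": TCP position; "tool_rot": TCP orientation; "ft_force": force on the tool from outside, world axes, zero at the start; "torque": the same for the moment, N m; "grip_width": opening from 0.0 (shut) to 1.0 (fully open); "grip_force": force on a finger pad.
Only numpy, scipy, OpenCV 4.12 (cv2) and the standard library are available. Lean on these libraries where they do the work, as an engineer would, in place of code of your own. Each camera call takes 0.05 s, during which the arm holds its last target. There are 200 camera calls.

## Working session

There is one attempt and no reset: what is moved stays moved. The work goes in short steps, Python scripts to look and compute and a shell command to move; the robot and the scene stay as the last step left them, time stands still between calls to the robot, and variables do not carry over. Pictures are saved under pics/ and viewed, at most 10 in all, crops included, and the job is handed in when it is done.

```bash
mkdir -p pics; cat > h.py <<'E'
import numpy as np, cv2
from bench import ctrl
from scipy.spatial.transform import Rotation as Ro
def snap(n,f):
    i=ctrl.camera_info(n); im,d=ctrl.get_image(n); cv2.imwrite(f'pics/{f}.png',im); np.savez(f'pics/{f}.npz',d=d,K=i["intrinsics"],D=i["D"],R=i["R"],t=i["t"]); return im
def cloud(f):
    z=np.load(f'pics/{f}.npz'); d=z['d']; h,w=d.shape
    u,v=np.meshgrid(np.arange(w),np.arange(h))
    p=cv2.undistortPoints(np.stack([u,v],-1).reshape(-1,1,2).astype(float),z['K'],z['D']).reshape(h,w,2)
    P=np.dstack([p*d[...,None],d]); W=(P-z['t'].reshape(3))@z['R']; W[d==0]=np.nan; return W
def ray(f,u,v):
    z=np.load(f'pics/{f}.npz'); p=cv2.undistortPoints(np.array([[[u,v]]],float),z['K'],z['D']).ravel()
    R=z['R']; return -R.T@z['t'].reshape(3), R.T@np.array([*p,1.])
def atz(f,u,v,h):
    o,r=ray(f,u,v); return o+r*(h-o[2])/r[2]
E
python3 - <<'E'
from h import *
np.set_printoptions(precision=4,suppress=True)
for n in("scene","top"):
    snap(n,n+"0"); i=ctrl.camera_info(n); print(n,i["intrinsics"][0][0],-np.array(i["R"]).T@np.array(i["t"]).ravel(), np.array(i["R"]))
s=ctrl.get_state(); print({k:np.round(v,3) for k,v in s.items()}); print(Ro.from_rotvec(s["tool_rot"]).as_matrix())
E
```

```text
scene 509.60234647837547 [ 1.1076 -0.7142  1.3445] [[ 0.7132  0.701   0.0091]
 [ 0.6002 -0.6038 -0.5246]
 [-0.3622  0.3796 -0.8513]]
top 470.81968356335824 [ 0.1152 -0.0031  1.4297] [[-0.3045 -0.9525  0.0036]
 [-0.8877  0.2824 -0.3637]
 [ 0.3454 -0.114  -0.9315]]
{'time': np.float64(0.1), 'joint_positions': array([ 1.23 ,  0.322, -0.07 ,  1.452,  0.023,  1.371, -0.057]), 'qd': array([ 0.   , -0.002,  0.   , -0.003,  0.   ,  0.   , -0.   ]), 'joint_torque': array([ -0.   , -49.257,  -0.406, -31.34 ,  -0.064,   0.039,   0.   ]), 'position': array([ 0.226, -0.609,  0.222]), 'tool_rot': array([-3.091, -0.554,  0.001]), 'ft_force': array([ 0.143,  0.308, -0.204]), 'torque': array([-0.018, -0.   ,  0.007]), 'grip_force': np.float64(0.0), 'grip_width': np.float64(0.997)}
[[ 0.9377  0.3475 -0.0007]
 [ 0.3475 -0.9377  0.0016]
 [-0.0001 -0.0017 -1.    ]]
```

View pics/top0.png

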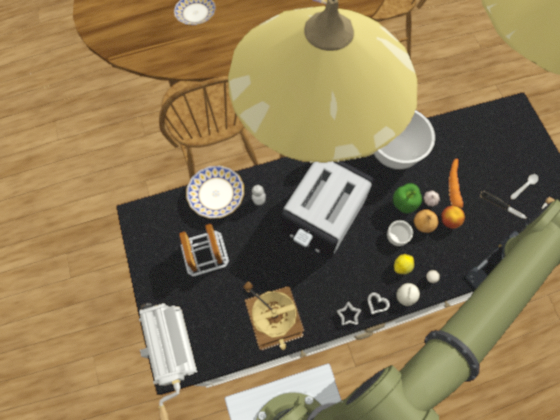

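View pics/scene0.png

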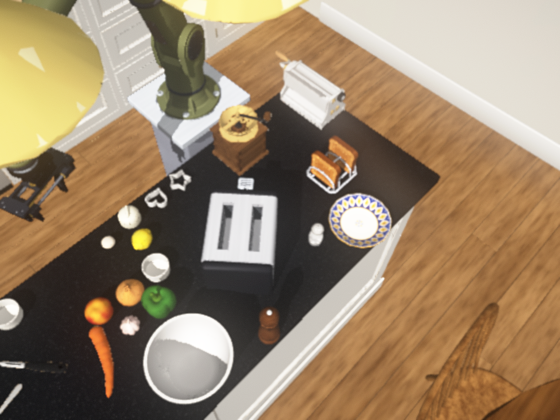

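The top view shows the rack with slices at about (188,250) and (214,243), the toaster at (328,200) and the lever paddle at (303,238). The scene view shows the slices at (325,168) and (345,155), the toaster top at (240,228) and the paddle at (246,184). A coffee grinder stands close to the rack, at (275,312) in the top view.

```bash
python3 - <<'E'
from h import *
np.set_printoptions(precision=4,suppress=True)
a=cv2.imread('pics/top0.png');b=cv2.imread('pics/scene0.png')
r=lambda i,x,y:cv2.resize(i[y:y+75,x:x+100],(400,300),interpolation=cv2.INTER_CUBIC)
cv2.imwrite('pics/crop1.png',np.vstack([np.hstack([r(a,155,210),r(a,278,170)]),np.hstack([r(b,285,130),r(b,195,180)])]))
for f in('top0','scene0'):
    W=cloud(f); x,y,z=np.moveaxis(W,-1,0)
    ok=(x>.2)&(x<1)&(abs(y)<.7)
    print(f,'table z',np.nanmedian(z[ok&(abs(z)<.02)]))
    # toaster top
    tu=(328,195) if f=='top0' else (240,228)
    c=W[tu[1]-20:tu[1]+20,tu[0]-20:tu[0]+20].reshape(-1,3); c=np.nanmedian(c[(c[:,2]>.16)&(c[:,2]<.185)],0); print('c',c)
    m=(abs(z-.172)<.008)&(np.hypot(x-c[0],y-c[1])<.2)
    print('toaster',m.sum(),cv2.minAreaRect(W[m][:,:2].astype(np.float32)),np.median(z[m]))
    ru=(203,245) if f=='top0' else (333,163)
    g=W[ru[1]-18:ru[1]+18,ru[0]-18:ru[0]+18].reshape(-1,3); g=g[(g[:,2]>.105)&(g[:,2]<.125)]
    import scipy.cluster.vq as vq
    k,l=vq.kmeans2(g[:,:2].astype(float),2,seed=1,minit='++')
    for i in(0,1):
        q=g[l==i]; print('slice',len(q),cv2.minAreaRect(q[:,:2].astype(np.float32)),q.mean(0),q[:,2].max())
    pu=(303,238) if f=='top0' else (246,184)
    q=W[pu[1]-8:pu[1]+8,pu[0]-10:pu[0]+10].reshape(-1,3);q=q[abs(q[:,2]-.16)<.012];print('paddle',len(q),q.mean(0),cv2.minAreaRect(q[:,:2].astype(np.float32)))
    # height map of things near
    m=ok&(z>.2)&(z<.9); print('high',m.sum(), np.nanmin(z[m]) if m.any() else 0)
E
```

```text
top0 table z 0.001118442035546637
c [ 0.5936 -0.2971  0.1734]
toaster 3765 ((0.5791969299316406, -0.2838994264602661), (0.18365585803985596, 0.28787150979042053), 41.089115142822266) 0.17247181469013678
slice 166 ((0.5777660012245178, 0.06199588626623154), (0.09292811155319214, 0.015884941443800926), 0.045749422162771225) [0.5751 0.0616 0.1177] 0.12396657486215626
slice 118 ((0.5824156403541565, 0.14040938019752502), (0.01545786950737238, 0.0936647355556488), 87.64674377441406) [0.568  0.1393 0.1171] 0.12453146219899504
paddle 222 [ 0.4963 -0.191   0.1604] ((0.4997570514678955, -0.1921716034412384), (0.04149824380874634, 0.04829609394073486), 41.736106872558594)
high 18557 0.2010993204146419
scene0 table z -0.0007888758537173731
c [ 0.5937 -0.302   0.1708]
toaster 4254 ((0.5828425884246826, -0.2855950891971588), (0.1816573441028595, 0.27968665957450867), 41.1197624206543) 0.16998354454636505
slice 60 ((0.593647837638855, 0.1407512128353119), (0.04500765725970268, 0.020190391689538956), 4.9502997398376465) [0.5964 0.1382 0.1132] 0.12033602518644534
slice 195 ((0.5857741832733154, 0.0623173862695694), (0.02062765695154667, 0.10249228030443192), 89.48147583007812) [0.5902 0.0595 0.114 ] 0.1233190187637134
paddle 214 [ 0.502  -0.1933  0.1599] ((0.5040932297706604, -0.1919475644826889), (0.053345128893852234, 0.053189247846603394), 39.789241790771484)
high 10203 0.20020099621966098
```

View pics/crop1.png

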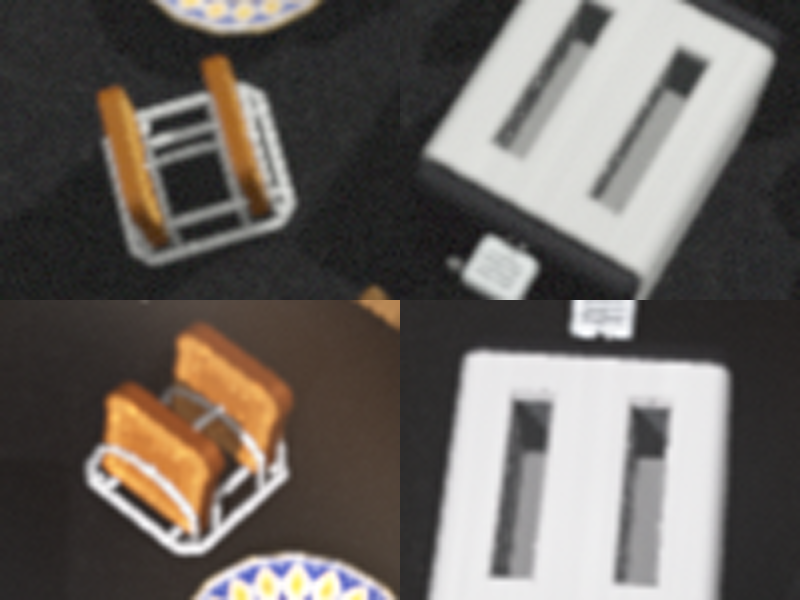

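The crops show the slices along world x. Slot mouth corners in crop pixels are (582,3), (613,12), (493,147), (522,158) and (680,48), (710,58), (588,200), (618,214) in the top view. In the scene view they are (512,398), (553,398), (491,578), (533,580) and (630,405), (670,405), (614,583), (656,586).

```bash
python3 - <<'E'
from h import *
np.set_printoptions(precision=4,suppress=True)
T=[[(582,3),(613,12),(493,147),(522,158)],[(680,48),(710,58),(588,200),(618,214)]]
S=[[(512,398),(553,398),(491,578),(533,580)],[(630,405),(670,405),(614,583),(656,586)]]
for f,C,ox,oy,sx,sy in(('top0',T,278,170,400,0),('scene0',S,195,180,400,300)):
    cs=[]
    for s in C:
        P=np.array([atz(f,(u-sx)/4-.375+ox,(v-sy)/4-.375+oy,.172)[:2] for u,v in s]); c=P.mean(0); cs.append(c)
        d=(P[0]+P[1]-P[2]-P[3]); 
        print(f,c,np.degrees(np.arctan2(d[1],d[0])),'len',np.linalg.norm(d)/2,'wid',np.linalg.norm(P[0]+P[2]-P[1]-P[3])/2)
    print(' mid',(cs[0]+cs[1])/2,'sep',np.linalg.norm(cs[1]-cs[0]),np.degrees(np.arctan2(*(cs[1]-cs[0])[::-1])))
# two-view heights: same slot centre rays (slot by slot), slices' top-edge ends
def tri(a,b):
    (o,r),(p,s)=a,b; r/=np.linalg.norm(r); s/=np.linalg.norm(s)
    t=np.linalg.lstsq(np.c_[r,-s],p-o,rcond=None)[0]; return (o+r*t[0]+p+s*t[1])/2,np.linalg.norm(o+r*t[0]-p-s*t[1])
for i,j in((0,1),(1,0)):
    u,v=np.mean(T[i],0);a=ray('top0',(u-400)/4-.375+278,v/4-.375+170)
    u,v=np.mean(S[j],0);b=ray('scene0',(u-400)/4-.375+195,(v-300)/4-.375+180); print('tri slot',tri(a,b))
# toaster outline w/o lever
for f in('top0','scene0'):
    W=cloud(f); m=(abs(W[...,2]-.172)<.006)&(np.hypot(W[...,0]-.59,W[...,1]+.3)<.2)
    q=W[m][:,:2]; 
    for th in(-49,):
        e=np.radians(th); ex=np.array([np.cos(e),np.sin(e)]); ey=np.array([-ex[1],ex[0]]); v=q@ey; print(f,'y range',np.percentile(v,[.5,99.5]),'x',np.percentile(q@ex,[.5,99.5]))
# slice line fits
for f in('top0','scene0'):
    W=cloud(f)
    for y0 in(.062,.1405):
        m=(abs(W[...,1]-y0)<.02)&(abs(W[...,0]-.58)<.06)&(W[...,2]>.112)&(W[...,2]<.124)
        q=W[m]; vx,vy,cx,cy=cv2.fitLine(q[:,:2].astype(np.float32),cv2.DIST_HUBER,0,.01,.01).ravel(); print(f,y0,len(q),np.degrees(np.arctan(vy/vx)),cx,cy,'x rng',np.percentile(q[:,0],[1,99]),'y',np.percentile(q[:,1],[3,50,97]))
E
```

```text
top0 [ 0.6192 -0.271 ] -48.423131349129285 len 0.13521075060819562 wid 0.02319141721666691
top0 [ 0.5607 -0.3249] -48.63386214222471 len 0.14101437483457738 wid 0.02337900702413377
 mid [ 0.59  -0.298] sep 0.07953178120210735 -137.38147268097768
scene0 [ 0.5645 -0.3263] 131.68764777771764 len 0.13654720261916792 wid 0.027300224231103117
scene0 [ 0.624  -0.2739] 131.3794084347109 len 0.13507947641332455 wid 0.02696499309072256
 mid [ 0.5942 -0.3001] sep 0.0792492895023869 41.35451567248455
tri slot (array([ 0.6218, -0.2721,  0.1636]), np.float64(0.0002307220260522278))
tri slot (array([ 0.5624, -0.3255,  0.1651]), np.float64(0.00032461756628130665))
top0 y range [0.1616 0.3403] x [0.4922 0.7337]
scene0 y range [0.1647 0.3407] x [0.4973 0.7335]
top0 0.062 161 -0.67328197 0.5809007 0.061728854 x rng [0.5365 0.6321] y [0.0544 0.0616 0.0693]
top0 0.1405 172 -1.1212257 0.58087385 0.14141798 x rng [0.5339 0.6295] y [0.1339 0.1417 0.1489]
scene0 0.062 139 0.009424926 0.58198553 0.060217686 x rng [0.5407 0.6346] y [0.0534 0.0598 0.0685]
scene0 0.1405 133 0.17099716 0.5855199 0.14173464 x rng [0.5415 0.6295] y [0.1336 0.142  0.151 ]
```

```bash
cat >> h.py <<'E'
def to(x,y,z,yaw=None):
    s=ctrl.get_state(); R=Ro.from_rotvec(s["tool_rot"]).as_matrix(); p=np.array(s["position"])
    d=R.T@(np.array([x,y,z])-p); print('pos',p.round(4),'yaw',np.degrees(np.arctan2(R[1,0],R[0,0])).round(2),'tilt',np.round(R[:2,2],4),'ft',np.round(s["ft_force"],2),'t',np.round(s["time"],2),'grip',round(float(s["grip_width"])*.087,4),round(float(s["grip_force"]),1)); print('shift tool',d.round(4))
    if yaw is not None:
        c,n=np.cos(np.radians(yaw)),np.sin(np.radians(yaw)); G=np.array([[c,n,0],[n,-c,0],[0,0,-1]])
        print('turn',np.degrees(Ro.from_matrix(R.T@G).as_rotvec()).round(2))
E
python3 - <<'E'
from h import *
for f in('top0','scene0'):
    W=cloud(f); x,y,z=np.moveaxis(W,-1,0)
    for lo,hi in((.19,.3),(.3,.5),(.5,.7),(.7,1.3)):
        m=(z>lo)&(z<hi)&(x>.3)&(x<1.1)&(y<.3)&(y>-.7); 
        if m.any(): print(f,lo,m.sum(),np.percentile(x[m],[1,99]).round(2),np.percentile(y[m],[1,99]).round(2),z[m].min().round(2))
to(.59,-.3,.33,131.5)
E
python3 -m handwheel '[[0.087,0,0,-0.055,0,0,0],[0.087,0,0,-0.055,0,0,0],[0.087,0.056,-0.0205,0,0,0,0],[0.087,0.056,-0.0205,0,0,0,0],[0.087,0.056,-0.0205,0,0,0,0]]'
```

```text
top0 0.19 139 [0.31 0.4 ] [-0.05  0.01] 0.19
top0 0.7 27151 [0.39 0.62] [-0.55 -0.06] 0.84
scene0 0.19 98 [0.31 0.41] [-0.05  0.01] 0.19
scene0 0.7 15170 [0.51 0.67] [-0.67 -0.23] 0.84
pos [ 0.2256 -0.609   0.2216] yaw 20.33 tilt [-0.0007  0.0016] ft [ 0.14  0.31 -0.2 ] t 0.1 grip 0.0868 0.0
shift tool [ 0.4491 -0.1634 -0.1082]
turn [-7.0000e-02 -9.0000e-02 -1.1117e+02]
time: 0.72
position: [0.3631, -0.4921, 0.3322]
tool_rot: [-3.092, -0.554, 0.0]
ft_force: [0.1, -0.7, 0.9]
grip_width: 1.0
grip_force: 0.0
```

```bash
python3 -m handwheel '[[0.087,0.056,-0.0205,0,0,0,0],[0.087,0.056,-0.0205,0,0,0,0],[0.087,0.056,-0.0205,0,0,0,0],[0.087,0.056,-0.0205,0,0,0,0],[0.087,0.056,-0.0205,0,0,0,0],[0.087,0,0,0,0,0,-10.1],[0.087,0,0,0,0,0,-10.1],[0.087,0,0,0,0,0,-10.1],[0.087,0,0,0,0,0,-10.1],[0.087,0,0,0,0,0,-10.1],[0.087,0,0,0,0,0,-10.1]]'
python3 -m handwheel '[[0.087,0,0,0,0,0,-10.1],[0.087,0,0,0,0,0,-10.1],[0.087,0,0,0,0,0,-10.1],[0.087,0,0,0,0,0,-10.1],[0.087,0,0,0,0,0,-10.1],[0.087,0,0,0,0,0,0],[0.087,0,0,0,0,0,0],[0.087,0,0,0,0,0,0]]'
python3 - <<'E'
from h import *
snap('wrist','w1'); to(.59,-.3,.33,131.5)
i=np.load('pics/w1.npz'); print((-i['R'].T@i['t'].ravel()).round(3),i['R'].round(2))
E
```

```text
time: 2.1
position: [0.5887, -0.3, 0.3319]
tool_rot: [-2.383, -2.045, 0.001]
ft_force: [-1.2, -0.4, 0.2]
grip_width: 0.999
grip_force: 0.0
time: 3.1
position: [0.5889, -0.3001, 0.3325]
tool_rot: [-1.294, -2.862, 0.0]
ft_force: [-0.8, 0.2, -0.5]
grip_width: 0.999
grip_force: 0.0
pos [ 0.5889 -0.3001  0.3325] yaw 131.36 tilt [-0.0001 -0.0001] ft [ 0.15 -0.28 -1.03] t 3.15 grip 0.0871 0.0
shift tool [-0.0007  0.0009  0.0025]
turn [-0.01  0.   -0.14]
[ 0.535 -0.24   0.495] [[ 0.75  0.66 -0.  ]
 [ 0.63 -0.72  0.29]
 [ 0.19 -0.22 -0.96]]
```

View pics/w1.png

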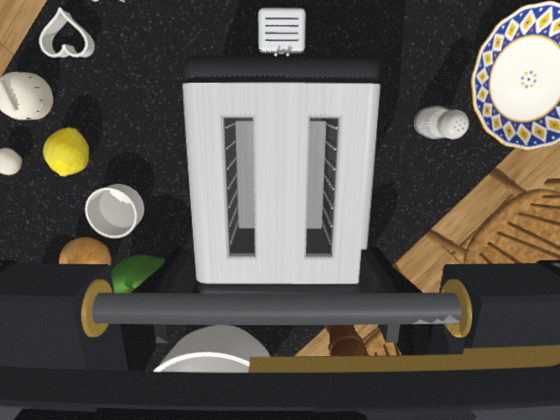

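The wrist view shows slot mouths with corners (223,118), (254,118), (229,256), (255,256) and (308,118), (340,118), (306,256), (332,256), and the paddle spanning (259,9) to (305,48).

```bash
python3 - <<'E'
from h import *
np.set_printoptions(precision=4,suppress=True)
cs=[]
for s in [[(223,117.5),(254.5,117.5),(229,256),(255.5,256)],[(308,117.5),(340,117.5),(306,256),(332.5,256)]]:
    P=np.array([atz('w1',u,v,.172)[:2] for u,v in s]); c=P.mean(0); cs.append(c); d=(P[2]+P[3]-P[0]-P[1])
    print(c,np.degrees(np.arctan2(d[1],d[0])),np.linalg.norm(d)/2,np.linalg.norm(P[0]+P[2]-P[1]-P[3])/2)
print('mid',sum(cs)/2,np.linalg.norm(cs[0]-cs[1]),np.degrees(np.arctan2(*(cs[1]-cs[0])[::-1]))-90)
P=np.array([atz('w1',u,v,.16)[:2] for u,v in [(260,9),(303,9),(259,48),(305,48)]]);print('paddle',P.mean(0),P)
W=cloud('w1'); m=(abs(W[...,2]-.172)<.006)&(np.hypot(W[...,0]-.59,W[...,1]+.3)<.2); print('ztop',np.median(W[m][:,2]))
e=np.radians(-48.6); ex=np.array([np.cos(e),np.sin(e)]); ey=np.array([-ex[1],ex[0]]); q=W[m][:,:2]; v=np.percentile(q@ey,[.3,99.7]); print('y edges',v,v.mean(),'mid@ey',sum(cs)/2@ey)
to(.581,.062,.3,180)
E
```

```text
[ 0.562  -0.3231] -49.045635606970585 0.1386363041090403 0.02819359197888229
[ 0.6213 -0.271 ] -48.479807015277494 0.1386695059248392 0.028447084335804403
mid [ 0.5917 -0.297 ] 0.07896491124101532 -48.72625308358096
paddle [ 0.4952 -0.1867] [[ 0.47   -0.1873]
 [ 0.4986 -0.1622]
 [ 0.4904 -0.2124]
 [ 0.5217 -0.1849]]
ztop 0.17219099369681842
y edges [0.1579 0.3355] 0.24666467312751905 mid@ey 0.24737569146521338
pos [ 0.5889 -0.3001  0.3325] yaw 131.36 tilt [-0.0001 -0.0001] ft [ 0.15 -0.28 -1.03] t 3.15 grip 0.0871 0.0
shift tool [0.277  0.2333 0.0325]
turn [ -0.01  -0.   -48.64]
```

```bash
python3 -m handwheel '[[0.087,0.0437,0.0368,0,0,0,0],[0.087,0.0437,0.0368,0,0,0,0],[0.087,0.0437,0.0368,0,0,0,0],[0.087,0.0437,0.0368,0,0,0,0],[0.087,0.0437,0.0368,0,0,0,0],[0.087,0.0437,0.0368,0,0,0,0],[0.087,0.0437,0.0368,0,0,0,0],[0.087,0,0,0,0,0,-9.7],[0.087,0,0,0,0,0,-9.7],[0.087,0,0,0,0,0,-9.7],[0.087,0,0,0,0,0,-9.7],[0.087,0,0,0,0,0,-9.7]]'
python3 -m handwheel '[[0.05,0,0,0,0,0,0],[0.05,0,0,0,0,0,0],[0.05,0,0,0,0,0,0],[0.05,0,0,0,0,0,0]]'
python3 - <<'E'
from h import *
snap('wrist','w2'); to(.581,.062,.3,180)
W=cloud('w2')
for y0 in(.062,.1415):
    m=(abs(W[...,1]-y0)<.02)&(abs(W[...,0]-.58)<.065)&(W[...,2]>.110)&(W[...,2]<.124)
    q=W[m]; vx,vy,cx,cy=cv2.fitLine(q[:,:2].astype(np.float32),cv2.DIST_HUBER,0,.01,.01).ravel(); print(y0,len(q),np.degrees(np.arctan(vy/vx)),'x rng',np.percentile(q[:,0],[1,99]),'y',np.percentile(q[:,1],[3,50,97]),'top',np.percentile(q[:,2],[50,95]))
E
```

```text
time: 4.65
position: [0.5796, 0.0998, 0.3326]
tool_rot: [-0.005, 3.141, -0.0]
ft_force: [0.3, -0.1, 0.3]
grip_width: 0.996
grip_force: 0.0
time: 5.15
position: [0.5796, 0.0997, 0.3325]
tool_rot: [0.003, 3.142, -0.0]
ft_force: [-0.2, 0.2, -0.0]
grip_width: 0.637
grip_force: 0.0
pos [0.5796 0.0997 0.3325] yaw 179.89 tilt [ 0.     -0.0002] ft [ 0.59 -0.08  0.51] t 5.2 grip 0.0533 0.0
shift tool [-0.0014 -0.0377  0.0325]
turn [-0.01  0.   -0.11]
0.062 1193 0.24116455 x rng [0.53549985 0.63149535] y [0.05509487 0.06266028 0.06997161] top [0.1183574  0.11981325]
0.1415 1202 -0.826996 x rng [0.5349582  0.63043398] y [0.13572445 0.143047   0.15069596] top [0.11824751 0.11983936]
```

View pics/w2.png

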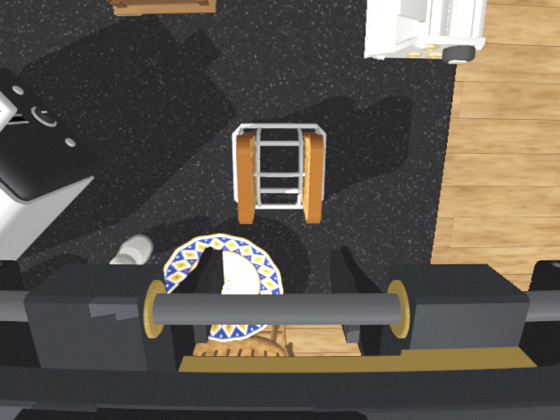

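The wrist view shows the slices in the rack at about (246,180) and (313,180), which puts them at y = 0.0625 and 0.143 with x = 0.583. That agrees with the fixed cameras. I'll pick the -y slice first.

```bash
python3 -m handwheel '[[0.05,-0.0035,-0.037,0,0,0,0],[0.05,0,0,0.05,0,0,0],[0.05,0,0,0.05,0,0,0],[0.05,0,0,0.05,0,0,0],[0.05,0,0,0.04,0,0,0],[0.05,0,0,0.035,0,0,0],[0.05,0,0,0.017,0,0,0],[0.05,0,0,0,0,0,0],[0.05,0,0,0,0,0,0]]' 15
python3 -m handwheel '[[0,0,0,0,0,0,0],[0,0,0,0,0,0,0],[0,0,0,0,0,0,0],[0,0,0,0,0,0,0],[0,0,0,0,0,0,0],[0,0,0,0,0,0,0]]' 15
```

```text
time: 6.32
position: [0.5843, 0.063, 0.0921]
tool_rot: [0.002, 3.139, 0.0]
ft_force: [0.5, -0.1, 0.4]
grip_width: 0.577
grip_force: 0.0
time: 7.08
position: [0.5831, 0.0627, 0.0906]
tool_rot: [-0.002, -3.142, 0.0]
ft_force: [-0.3, -0.3, 0.8]
grip_width: 0.171
grip_force: 15.0
```

```bash
python3 -m handwheel '[[0,0,0,-0.03,0,0,0],[0,0,0,-0.045,0,0,0],[0,0,0,-0.045,0,0,0],[0,0,0,-0.045,0,0,0],[0,0,0,-0.045,0,0,0],[0,0.003,-0.0387,0,0,0,0],[0,0.003,-0.0387,0,0,0,0],[0,0.003,-0.0387,0,0,0,0],[0,0.003,-0.0387,0,0,0,0],[0,0.003,-0.0387,0,0,0,0]]'
python3 -m handwheel '[[0,0.001,-0.0387,0,0,0,9.7],[0,0,0,0,0,0,9.7],[0,0,0,0,0,0,9.7],[0,0,0,0,0,0,9.7],[0,0,0,0,0,0,9.7],[0,0,0,0,0,0,0],[0,0,0,0,0,0,0]]'
python3 -c "
from h import *
to(.562,-.324,.2,131.3)"
```

```text
time: 8.32
position: [0.5675, -0.1319, 0.3004]
tool_rot: [-0.002, -3.141, 0.0]
ft_force: [0.5, 1.1, -0.5]
grip_width: 0.167
grip_force: 15.0
time: 9.2
position: [0.5667, -0.1694, 0.3004]
tool_rot: [-1.288, -2.865, 0.0]
ft_force: [0.5, 0.3, -1.0]
grip_width: 0.171
grip_force: 15.0
pos [ 0.5667 -0.1694  0.3004] yaw 131.6 tilt [-0.0003  0.    ] ft [ 0.52  0.28 -0.97] t 9.2 grip 0.0149 15.0
shift tool [-0.1125 -0.1062  0.1004]
turn [-0.01 -0.01  0.3 ]
```

```bash
python3 -m handwheel '[[0,-0.0281,-0.0265,0,0,0,0.3],[0,-0.0281,-0.0265,0,0,0,0],[0,-0.0281,-0.0265,0,0,0,0],[0,-0.0281,-0.0265,0,0,0,0],[0,0,0,0.025,0,0,0],[0,0,0,0,0,0,0],[0,0,0,0,0,0,0]]'
python3 - <<'E'
from h import *
a=snap('wrist','w3'); b=snap('scene','s3'); to(.562,-.324,.18,131.3)
r=lambda i,x,y,w,h:cv2.resize(i[y:y+h,x:x+w],(400,400),interpolation=cv2.INTER_CUBIC)
cv2.imwrite('pics/crop3.png',np.hstack([r(a,140,50,280,280),r(b,180,150,120,120)]))
E
```

```text
time: 10.07
position: [0.5616, -0.3231, 0.2763]
tool_rot: [1.296, 2.861, 0.0]
ft_force: [0.3, 0.2, -0.8]
grip_width: 0.17
grip_force: 15.0
pos [ 0.5618 -0.3232  0.2769] yaw 131.23 tilt [ 0.0016 -0.0009] ft [-0.13  0.41 -0.27] t 10.18 grip 0.0148 15.0
shift tool [-0.0006 -0.0005  0.0969]
turn [ 0.04  0.1  -0.07]
```

View pics/crop3.png

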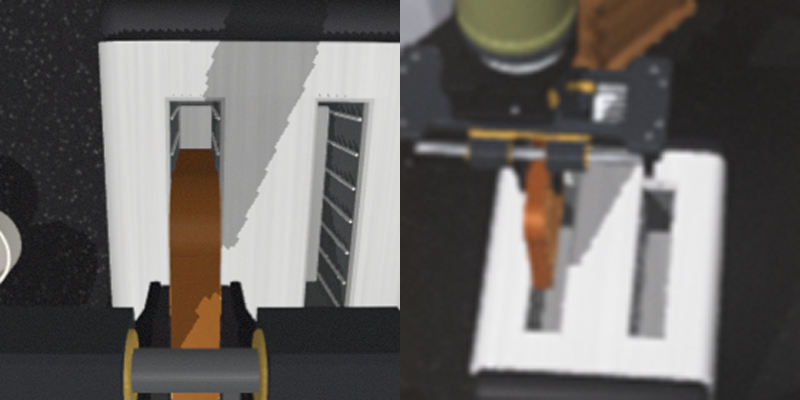

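The slice hangs centred over the -y slot: slice and slot are both at about x=195 in the crop. Descending.

```bash
python3 -m handwheel '[[0,-0.0005,-0.0005,0.02,0,0,0],[0,0,0,0.02,0,0,0],[0,0,0,0.02,0,0,0],[0,0,0,0.015,0,0,0],[0,0,0,0.01,0,0,0],[0,0,0,0,0,0,0],[0,0,0,0,0,0,0]]'
python3 -c "
from h import *
to(.562,-.324,.18,131.3)"
```

```text
time: 11.05
position: [0.5615, -0.3248, 0.1913]
tool_rot: [1.299, 2.859, -0.0]
ft_force: [0.2, 0.0, 0.0]
grip_width: 0.17
grip_force: 15.0
pos [ 0.5615 -0.3248  0.1913] yaw 131.13 tilt [ 0.0011 -0.0007] ft [0.21 0.05 0.01] t 11.05 grip 0.0148 15.0
shift tool [0.0003 0.0009 0.0113]
turn [ 0.02  0.07 -0.17]
```

```bash
python3 -m handwheel '[[0,0,0.0005,0.005,0,0,0],[0,0,0,0.003,0,0,0],[0,0,0,0.002,0,0,0],[0,0,0,0,0,0,0],[0,0,0,0,0,0,0]]'
python3 -m handwheel '[[0.04,0,0,0,0,0,0],[0.04,0,0,0,0,0,0],[0.04,0,0,0,0,0,0],[0.04,0,0,0,0,0,0],[0.04,0,0,0,0,0,0]]'
python3 -m handwheel '[[0.04,0,0,-0.02,0,0,0],[0.04,0,0,-0.05,0,0,0],[0.04,0,0,-0.05,0,0,0],[0.04,0,0,-0.03,0,0,0],[0.04,0,0,0,0,0,0]]'
python3 - <<'E'
from h import *
snap('wrist','w4');snap('scene','s4'); to(.583,.143,.3325,180)
e=np.radians(-48.7); ex=np.array([np.cos(e),np.sin(e)]); ey=np.array([-ex[1],ex[0]])
for f in('w4','s4'):
    W=cloud(f); q=W[(W[...,2]>.185)&(W[...,2]<.22)&(np.hypot(W[...,0]-.59,W[...,1]+.3)<.13)]
    if len(q): d=q[:,:2]-[.592,-.297]; print(f,len(q),'top',np.percentile(q[:,2],[50,97]),'x',np.percentile(d@ex,[2,98]),'y',np.percentile(d@ey,[3,97]))
E
```

```text
time: 11.68
position: [0.5615, -0.3243, 0.1807]
tool_rot: [1.3, 2.86, -0.0]
ft_force: [0.6, 0.8, -0.0]
grip_width: 0.17
grip_force: 15.0
time: 12.3
position: [0.5614, -0.3243, 0.1806]
tool_rot: [1.3, 2.86, -0.0]
ft_force: [0.2, -0.2, -0.1]
grip_width: 0.456
grip_force: 0.0
time: 12.92
position: [0.563, -0.3244, 0.3355]
tool_rot: [1.296, 2.854, -0.001]
ft_force: [0.6, -0.3, -0.5]
grip_width: 0.462
grip_force: 0.0
pos [ 0.5615 -0.3241  0.3312] yaw 131.14 tilt [ 0.0008 -0.0006] ft [-0.46  0.43 -0.13] t 13.02 grip 0.04 0.0
shift tool [ 0.3377  0.3235 -0.0015]
turn [-1.000e-02  6.000e-02 -4.886e+01]
w4 1950 top [0.2072034 0.2087246] x [-0.04980707  0.04702883] y [-0.0484539 -0.0340632]
s4 254 top [0.20429782 0.2093191 ] x [-0.04112079  0.05437306] y [-0.04726888 -0.03222043]
```

The first slice is standing on the carriage, with its top at 207 mm, x about 0 and y about -41 mm. Going for the second.

```bash
python3 -m handwheel '[[0.05,0.0422,0.0404,0,0,0,0],[0.05,0.0422,0.0404,0,0,0,0],[0.05,0.0422,0.0404,0,0,0,0],[0.05,0.0422,0.0404,0,0,0,0],[0.05,0.0422,0.0404,0,0,0,0],[0.05,0.0422,0.0404,0,0,0,0],[0.05,0.0422,0.0404,0,0,0,0],[0.05,0.0422,0.0404,0,0,0,0]]'
python3 -m handwheel '[[0.05,0,0,0,0,0,-9.8],[0.05,0,0,0,0,0,-9.8],[0.05,0,0,0,0,0,-9.8],[0.05,0,0,0,0,0,-9.8],[0.05,0,0,0,0,0,-9.8],[0.05,0,0,0,0,0,0],[0.05,0,0,0,0,0,0]]'
python3 - <<'E'
from h import *
to(.583,.143,.0905,180)
E
```

```text
time: 14.02
position: [0.5821, 0.1438, 0.3293]
tool_rot: [-1.3, -2.859, 0.003]
ft_force: [0.3, 0.4, 0.2]
grip_width: 0.577
grip_force: 0.0
time: 14.9
position: [0.5826, 0.1424, 0.3299]
tool_rot: [-0.001, -3.14, 0.001]
ft_force: [-0.2, -0.7, -0.2]
grip_width: 0.576
grip_force: 0.0
pos [0.5826 0.1424 0.3299] yaw 179.96 tilt [-0.0011 -0.0003] ft [-0.25 -0.7  -0.18] t 14.9 grip 0.0501 0.0
shift tool [-0.0007  0.0007  0.2394]
turn [-0.02 -0.07 -0.04]
```

```bash
python3 -m handwheel '[[0.05,-0.0005,0.0005,0.05,0,0,0],[0.05,0,0,0.05,0,0,0],[0.05,0,0,0.05,0,0,0],[0.05,0,0,0.04,0,0,0],[0.05,0,0,0.032,0,0,0],[0.05,0,0,0.017,0,0,0],[0.05,0,0,0,0,0,0],[0.05,0,0,0,0,0,0]]' 15
python3 -m handwheel '[[0,0,0,0,0,0,0],[0,0,0,0,0,0,0],[0,0,0,0,0,0,0],[0,0,0,0,0,0,0],[0,0,0,0,0,0,0],[0,0,0,0,0,0,0]]' 15
python3 -m handwheel '[[0,0,0,-0.03,0,0,0],[0,0,0,-0.045,0,0,0],[0,0,0,-0.045,0,0,0],[0,0,0,-0.045,0,0,0],[0,0,0,-0.045,0,0,0],[0,0,-0.045,0,0,0,0],[0,0,-0.045,0,0,0,0],[0,0,-0.045,0,0,0,0],[0,0,-0.045,0,0,0,0],[0,0,-0.045,0,0,0,0]]'
python3 -m handwheel '[[0,0,-0.045,0,0,0,9.7],[0,0,0,0,0,0,9.7],[0,0,0,0,0,0,9.7],[0,0,0,0,0,0,9.7],[0,0,0,0,0,0,9.7],[0,0,0,0,0,0,0],[0,0,0,0,0,0,0]]'
python3 -c "
from h import *
to(.622,-.271,.2765,131.3)"
```

```text
time: 15.9
position: [0.5843, 0.1436, 0.0929]
tool_rot: [-0.003, 3.139, 0.001]
ft_force: [0.2, -0.2, 0.9]
grip_width: 0.575
grip_force: 0.0
time: 16.65
position: [0.5834, 0.1431, 0.0916]
tool_rot: [-0.003, 3.142, -0.0]
ft_force: [-0.3, 0.6, 1.7]
grip_width: 0.169
grip_force: 15.0
time: 17.9
position: [0.5835, -0.0833, 0.3014]
tool_rot: [0.004, -3.141, 0.0]
ft_force: [0.4, 0.7, -0.7]
grip_width: 0.17
grip_force: 15.0
time: 18.77
position: [0.5839, -0.1267, 0.3014]
tool_rot: [-1.283, -2.868, 0.0]
ft_force: [0.4, -0.4, -0.3]
grip_width: 0.169
grip_force: 15.0
pos [ 0.5839 -0.1267  0.3014] yaw 131.8 tilt [-0.0002 -0.    ] ft [ 0.35 -0.39 -0.32] t 18.77 grip 0.0147 15.0
shift tool [-0.133  -0.0677  0.0249]
turn [-0.01 -0.01  0.5 ]
```

```bash
python3 -m handwheel '[[0,-0.0332,-0.0169,0,0,0,0.5],[0,-0.0332,-0.0169,0,0,0,0],[0,-0.0332,-0.0169,0,0,0,0],[0,-0.0332,-0.0169,0,0,0,0],[0,0,0,0.025,0,0,0],[0,0,0,0,0,0,0],[0,0,0,0,0,0,0]]'
python3 -c "
from h import *
snap('wrist','w5'); to(.622,-.271,.1906,131.3)
W=cloud('w5'); e=np.radians(-48.7); ex=np.array([np.cos(e),np.sin(e)]); ey=np.array([-ex[1],ex[0]])
d=W[...,:2]-[.592,-.297]; z=W[...,2]; a=d@ex; b=d@ey
m=(z>.215)&(z<.29)&(a<-.03)&(a>-.07)&(abs(b-.04)<.02)
print('slice end y',np.percentile(b[m],[3,97]),'x min',a[m].min(),m.sum())
"
```

```text
time: 19.65
position: [0.621, -0.2706, 0.2774]
tool_rot: [1.297, 2.861, 0.0]
ft_force: [-0.1, 0.7, 0.0]
grip_width: 0.168
grip_force: 15.0
pos [ 0.6212 -0.2705  0.2778] yaw 131.23 tilt [ 0.0015 -0.0005] ft [-0.32  1.21 -1.1 ] t 19.7 grip 0.0146 15.0
shift tool [-0.0008  0.0002  0.0872]
turn [ 0.05  0.08 -0.07]
slice end y [0.03213568 0.04632738] x min -0.05341762785420201 516
```

Slice end spans y 32 to 46 mm, which is centred on the slot. Descending.

```bash
python3 -m handwheel '[[0,-0.0005,0.0005,0.02,0,0,0],[0,0,0,0.02,0,0,0],[0,0,0,0.02,0,0,0],[0,0,0,0.015,0,0,0],[0,0,0,0.01,0,0,0],[0,0,0,0,0,0,0],[0,0,0,0,0,0,0]]'
python3 -m handwheel '[[0,0,0,0.005,0,0,0],[0,0,0,0.004,0,0,0],[0,0,0,0.002,0,0,0],[0,0,0,0,0,0,0],[0,0,0,0,0,0,0]]'
```

```text
time: 20.58
position: [0.6218, -0.2714, 0.1923]
tool_rot: [1.299, 2.859, 0.0]
ft_force: [0.4, 0.1, 1.0]
grip_width: 0.168
grip_force: 15.0
time: 21.2
position: [0.6214, -0.2714, 0.1806]
tool_rot: [1.299, 2.86, -0.0]
ft_force: [0.3, -0.2, -0.7]
grip_width: 0.169
grip_force: 15.0
```

```bash

python3 -m handwheel '[[0.04,0,0,0,0,0,0],[0.04,0,0,0,0,0,0],[0.04,0,0,0,0,0,0],[0.04,0,0,0,0,0,0],[0.04,0,0,0,0,0,0]]'
python3 -m handwheel '[[0.04,0,0,-0.02,0,0,0],[0.04,0,0,-0.05,0,0,0],[0.04,0,0,-0.05,0,0,0],[0.04,0,0,-0.03,0,0,0],[0.04,0,0,0,0,0,0],[0.04,0,0,0,0,0,0]]'
python3 - <<'E'
from h import *
snap('wrist','w6'); to(.494,-.185,.25,131.3)
e=np.radians(-48.7); ex=np.array([np.cos(e),np.sin(e)]); ey=np.array([-ex[1],ex[0]])
W=cloud('w6'); d=W[...,:2]-[.592,-.297]; z=W[...,2]; a=d@ex; b=d@ey
for s in(-1,1):
    m=(z>.185)&(z<.22)&(abs(b-s*.04)<.025)&(abs(a)<.08); print(s,m.sum(),'top',np.percentile(z[m],[50,97]),'x',np.percentile(a[m],[2,98]),'y',np.percentile(b[m],[3,97]))
m=(abs(z-.16)<.006)&(a<-.128)&(abs(b)<.04); print('paddle',m.sum(),np.percentile(a[m],[2,98]),np.percentile(b[m],[2,98]),np.median(z[m]))
print('press point',np.array([.592,-.297])-.149*ex)
E
```

```text
time: 21.82
position: [0.6214, -0.2714, 0.1806]
tool_rot: [1.3, 2.86, -0.0]
ft_force: [0.0, -0.2, -0.4]
grip_width: 0.456
grip_force: 0.0
time: 22.58
position: [0.6212, -0.2712, 0.3305]
tool_rot: [-1.299, -2.86, 0.0]
ft_force: [0.1, 0.2, -0.4]
grip_width: 0.458
grip_force: 0.0
pos [ 0.6209 -0.2713  0.3296] yaw 131.13 tilt [-0.0016  0.0004] ft [-0.74 -1.02 -0.25] t 22.62 grip 0.0398 0.0
shift tool [ 0.1484 -0.0387  0.0798]
turn [-0.06 -0.08 -0.17]
-1 2650 top [0.20668126 0.20864699] x [-0.05047132  0.04762703] y [-0.04848778 -0.03319067]
1 2016 top [0.20718832 0.20864797] x [-0.05094245  0.04635568] y [0.03140923 0.04597029]
paddle 2034 [-0.16369049 -0.12861769] [-0.01979057  0.01986731] 0.16023412722724242
press point [ 0.49365975 -0.18506164]
```

View pics/w6.png

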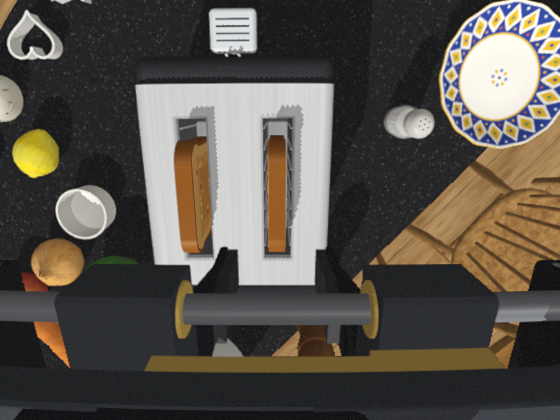

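Both slices stand in their slots, seen at (192,195) and (277,195), with tops at 207 mm. The paddle is at (233,30), centred on y = 0. Moving over it with the fingers shut.

```bash

python3 -m handwheel '[[0,0.037,-0.0097,0,0,0,0],[0,0.037,-0.0097,0,0,0,0],[0,0.037,-0.0097,0,0,0,0],[0,0.037,-0.0097,0,0,0,0],[0,0,0,0.05,0,0,0],[0,0,0,0.05,0,0,0],[0,0,0,0.04,0,0,0],[0,0,0,0,0,0,0],[0,0,0,0,0,0,0]]' 30
python3 -c "
from h import *
to(.494,-.185,.165,131.3)"
```

```text
time: 23.75
position: [0.4954, -0.1855, 0.1916]
tool_rot: [1.299, 2.859, 0.0]
ft_force: [0.1, -0.1, 1.2]
grip_width: 0.006
grip_force: 0.0
pos [ 0.4954 -0.1855  0.1916] yaw 131.13 tilt [ 0.0011 -0.0002] ft [ 0.15 -0.15  1.18] t 23.75 grip 0.0005 0.0
shift tool [ 0.0013 -0.0007  0.0266]
turn [ 0.04  0.05 -0.17]
```

```bash

python3 -m handwheel '[[0,0.001,0,0.015,0,0,0],[0,0,0,0.012,0,0,0],[0,0,0,0.01,0,0,0],[0,0,0,0.01,0,0,0],[0,0,0,0.01,0,0,0],[0,0,0,0.006,0,0,0],[0,0,0,0,0,0,0],[0,0,0,0,0,0,0]]'
```

```text
time: 24.75
position: [0.4942, -0.1847, 0.128]
tool_rot: [-1.3, -2.86, 0.001]
ft_force: [-2.3, 0.5, 6.9]
grip_width: 0.009
grip_force: 3.3
```

```bash

python3 -m handwheel '[[0,0,0,0.006,0,0,0],[0,0,0,0.004,0,0,0],[0,0,0,0.003,0,0,0],[0,0,0,0.001,0,0,0],[0,0,0,0,0,0,0],[0,0,0,0,0,0,0]]'
```

```text
time: 25.5
position: [0.4942, -0.1846, 0.1144]
tool_rot: [-1.3, -2.86, 0.001]
ft_force: [-3.6, 0.1, 9.3]
grip_width: 0.001
grip_force: 4.6
```

```bash

python3 -m handwheel '[[0,0,0,0.0015,0,0,0],[0,0,0,0.001,0,0,0],[0,0,0,0,0,0,0],[0,0,0,0,0,0,0]]'
```

```text
time: 26.0
position: [0.4943, -0.1846, 0.1141]
tool_rot: [-1.299, -2.86, 0.003]
ft_force: [-9.5, 3.1, 24.5]
grip_width: 0.004
grip_force: 12.2
```

Firm against the stop at 24 N. Raising slowly and checking.

```bash

python3 -m handwheel '[[0,0,0,-0.003,0,0,0],[0,0,0,-0.004,0,0,0],[0,0,0,-0.02,0,0,0],[0,0,0,-0.05,0,0,0],[0,0,0,-0.06,0,0,0],[0,0,0,-0.06,0,0,0],[0,-0.04,0.01,0,0,0,0],[0,-0.04,0.01,0,0,0,0],[0,0,0,0,0,0,0],[0,0,0,0,0,0,0]]'
python3 - <<'E'
from h import *
snap('wrist','w7'); to(.5,-.2,.3)
e=np.radians(-48.7); ex=np.array([np.cos(e),np.sin(e)]); ey=np.array([-ex[1],ex[0]])
W=cloud('w7'); d=W[...,:2]-[.592,-.297]; z=W[...,2]; a=d@ex; b=d@ey
m=(z>.09)&(z<.17)&(a<-.135)&(a>-.17)&(abs(b)<.015); print('paddle',m.sum(),np.median(z[m]))
for s in(-1,1):
    m=(z>.14)&(z<.168)&(abs(b-s*.04)<.012)&(abs(a)<.06); print(s,m.sum(),'top',np.percentile(z[m],[50,97]),'x',np.percentile(a[m],[2,98]),'y',np.percentile(b[m],[3,97]))
E
```

```text
time: 27.25
position: [0.5616, -0.2309, 0.3072]
tool_rot: [-1.298, -2.859, -0.001]
ft_force: [0.1, 0.9, -0.4]
grip_width: 0.005
grip_force: 0.0
pos [ 0.5615 -0.2307  0.3078] yaw 131.19 tilt [-0.0006  0.0004] ft [-0.14 -0.99  0.01] t 27.3 grip 0.0006 0.0
shift tool [ 0.0636 -0.026   0.0079]
paddle 928 0.11779166179613779
-1 1103 top [0.16365808 0.16597925] x [-0.05117507  0.00033665] y [-0.04812628 -0.03311767]
1 809 top [0.16396338 0.16590144] x [-0.05203838 -0.00183999] y [0.03092676 0.04611135]
```

View pics/w7.png

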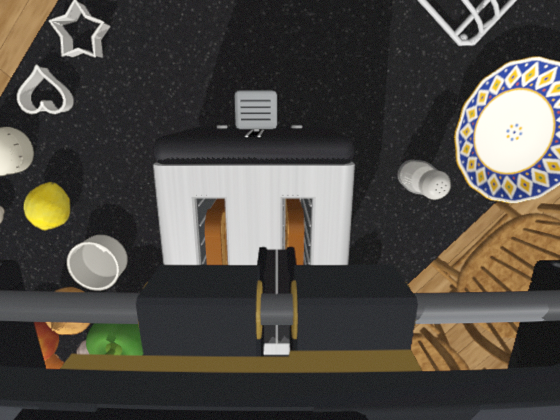

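The paddle at (256,110) stays down at 118 mm. Both slices, at (216,230) and (294,230), are below the rim, and the arm is clear of everything.

```bash
python3 -c "
from bench import ctrl
print(ctrl.close_job())"
```

```text
the job is handed in; nothing more can be done
None
```

Both slices stand in the toaster, one in each slot and about 8 mm below the rim; the lever is caught down, nothing else was touched, and the job was handed in at about 27 s (no verdict was returned).

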